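Put the microtome's specimen holders back in their docks

ROBOT

A 6-joint arm with a two-finger parallel gripper is mounted at the origin on the work surface. World frame = base frame: x ahead of the robot, y to its left, z up, the work surface at z = 0. Lengths are in mm, angles in rad, forces in N, time in s.
With the tool pointing down it reaches from about 350 to 975 mm from the base axis. Payload 7.1 kg.
Tool frame: the origin (TCP) lies at the very end of the fingers, on their centre line; the grasp point (between the pads) lies 19 mm behind it; z points along the fingers, y is the line along which they close (so a half turn about z gives the same grasp; the last joint's range is limited). The gripper opens to 88 mm and grips with 3 to 60 N. Pads are 20 mm wide; open, the fingers measure 115 mm over their backs; the gripper's body (75 mm by 178 mm) begins 61 mm behind the grasp point.
Start: joints at [1.308, 0.423, 1.63, -0, 1.089, -0.019], TCP at [150.839, 606.508, 222.675] pointing down, gripper open.
Joint ranges: [-3, 3], [-0.9, 2.11], [0.09, 2.58], [-1.31, 4.45], [0.11, 2.69], [-2.54, 2.54]. Speed limits (rad/s): [2.39, 2.39, 3.01, 3.14, 3.14, 3.14].

INTERFACE

Orientations are given as a rotation vector (axis times angle).
In Python, from workcell import get_obs, get_image, job, models gives the robot as it stands.
- The arm moves only by the tool jog_arm, never from a script. Its argument "increments" is one flat list of numbers, 7 for each row, row after row: the turn, a rotation vector about the tool's x, y, z in degrees, then the shift along the tool's x, y, z in mm, then the opening in per cent of the stroke, from 0 (shut) to 100 (fully open). A call has 1 to 12 rows; each row shifts and turns the commanded pose from where the row before left it, along the tool's axes as they then stand; what a row does not reach is not made up. A row lasts 1/8 s, in which the tool goes at most 62.5 mm and 10.7 degrees, less where a joint would pass 70% of its speed; a pose out of reach is approached as far as the arm can. A call is refused whole if a number of a shift passes 62.5 or a number of a turn 10.7, either way. A call with a gripper value outside its range is refused whole. The fingers move at their own pace and stop on an object; the grip force is fixed at half the most. Time passes only in rows, so rows that do not move let the fingers close. It gives the time, the measured TCP pose, the force, the opening and the grip force at its end, in the units of the state.
- get_obs(): the state, without advancing time (a new reading comes with each control period).
- get_image(name): name is "side" or "top"; returns a dict with "pixels" (420x560x3 uint8, blue, green, red), "depth" (420x560 float32, mm along the optical axis (not along the pixel's ray), 0 where there is no reading), "fx", "fy", "cx", "cy" (pixels), "k1" (the pictures are not rectified: a ray, as slopes to the right and down, at radius r is drawn at 1 + k1 r^2 times it, then the intrinsics apply), "cam_to_world" (4x4, takes a point from camera to world coordinates). Camera axes: x right, y up, looking along -z (the intrinsics and any distortion apply to the point x, -y, -z); pixel columns grow to the right and rows downward; lengths in mm; the calibration is good to about 2 mm. A picture is of the moment at which its call begins.
- job.close_job(): hands the job in; it is judged then, once.
Trained networks look in the newest picture that a camera, given by its name, has taken for a name from the list of things; names that differ only in an ending like _2 or _b are one class to them, and where a whole thing is asked for, a point or a joint stands for the part that bears it (a point fixed in the world has none). Each returns a list of dicts, best first, with "p" (0 to 1); they miss things now and then, are a little off and sometimes report something else, mostly with a low value. They report only what shows in the picture. A call takes as long as a camera call. They do not tell look-alikes from the thing itself.
- models.look_for(target, camera): "centre" ([x, y, z] in mm, in world coordinates, good to about 4 mm: the middle of the surface that is visible of it).
- models.regions_of(target, camera): "region" (420x560 bool, what is visible of it).
The state is a dict: "t": time; "qpos": joint angles; "qvel": joint speeds; "joint_torque": joint torques, N m; "ee_pos": TCP position; "orientation": TCP orientation; "ft_force": force on the tool from outside, world axes, zero at the start; "moment": the same for the moment, N m; "width": finger opening in mm; "grasp_force": force on a finger pad.
Only numpy, scipy, OpenCV 4.12 (cv2) and the standard library are available. Lean on these libraries where they do the work, as an engineer would, in place of code of your own. Each camera call takes 0.05 s, during which the arm holds its last target. There are 200 camera calls.

TASK

The sectioning is finished: put each of the four microtome holders back into the grey dock that is made for its foot - the large disc in the large round dock, the small disc in the small round dock, the square clamp in the square dock and the blade-holder base in the oblong dock. Each must stand upright and flat on its dock's floor inside the rim, the square and oblong ones lined up with their docks; set them down rather than dropping them, and leave the glass jar and the blade box where they stand.

Things in the scene. Friction and masses are not known exactly. Their poses are not given: they have to be found in the camera images.
- large_disc: Large specimen disc: round dark grey anodised foot 58 mm in diameter and 14 mm high, with a round steel stem 26 mm in diameter in its middle up to 60 mm above the underside, the place to grip from above. About 0.26 kg. Loose; plain metal; stands upright on the bench at the start. Origin: centre of the foot's underside; z up.
- small_disc: Small specimen disc: round dark grey anodised foot 38 mm in diameter and 14 mm high, with a round steel stem 20 mm in diameter in its middle up to 60 mm above the underside, the place to grip from above. About 0.15 kg. Loose; plain metal; stands upright on the bench at the start. Origin: centre of the foot's underside; z up.
- square_clamp: Square specimen clamp: square dark grey anodised foot 46 x 46 mm, 14 mm high, with a steel body in its middle, 36 mm long (along x) and 26 mm wide (along y), up to 60 mm above the underside, its top slotted like a pair of jaws; grip the body across its 26 mm width (along y). About 0.25 kg. Loose; plain metal; stands upright on the bench at the start. Origin: centre of the foot's underside; z up. x and y along the foot's sides; in its dock any quarter turn will do.
- blade_base: Blade-holder base: oblong dark grey anodised foot 84 mm long (along x), 34 mm wide (along y), 14 mm high, with a body in its middle, 60 mm long and 22 mm wide, up to 60 mm above the underside (a short round pin 8 mm long at each end of the body); grip the body across its 22 mm width (along y). About 0.32 kg. Loose; plain metal; stands upright on the bench at the start. Origin: centre of the foot's underside; z up. In its dock either way round will do.
- large_round_dock: Large round dock for the large disc: shallow round tray, 72 mm across inside the rim, 80 mm outside. Fixed to the bench. Plain grey plastic: floor 3 mm thick, rim 4 mm thick whose top is 8 mm above the bench (5 mm above the dock's floor). Origin: centre of its underside, on the bench; z up.
- small_round_dock: Small round dock for the small disc: shallow round tray, 52 mm across inside the rim, 60 mm outside. Fixed to the bench. Plain grey plastic: floor 3 mm thick, rim 4 mm thick whose top is 8 mm above the bench (5 mm above the dock's floor). Origin: centre of its underside, on the bench; z up.
- square_dock: Square dock for the square clamp: shallow square tray, 60 x 60 mm inside the rim, 68 x 68 mm outside. Fixed to the bench. Plain grey plastic: floor 3 mm thick, rim 4 mm thick whose top is 8 mm above the bench (5 mm above the dock's floor). Origin: centre of its underside, on the bench; z up, x and y along its sides.
- oblong_dock: Oblong dock for the blade-holder base: shallow tray, 98 mm (along x) by 48 mm (along y) inside the rim, 106 x 56 mm outside. Fixed to the bench. Plain grey plastic: floor 3 mm thick, rim 4 mm thick whose top is 8 mm above the bench (5 mm above the dock's floor). Origin: centre of its underside, on the bench; z up.
- jar: Brown glass jar with a white screw cap, 54 mm in diameter, 72 mm high, standing loose on the bench among the work; not to be moved. Origin: centre of its underside.
- blade_box: Small blue box of blades with a white top, 66 mm (along x) x 40 mm (along y) x 36 mm high, lying loose on the bench among the work; not to be moved. Origin: centre of its underside.
Not all that is in view belongs to the job. Leave any purple or red look-alike of the square_clamp alone.

How it is judged:
By the outcome, as a careful person would: the job done as asked, in the order asked, and still so for the second after the job is handed in, with the robot touching nothing.
It also fails if it takes over 120 s, if anything falls off the work surface, if the arm or the gripper's body presses on something with over 40 N, if the wrist force passes 120 N, or if a joint passes its speed limit or range.

## Working session

There is one attempt and no reset: what is moved stays moved. The work goes in short steps, Python scripts to look and compute and a tool call to move; the robot and the scene stay as the last step left them, time stands still between calls to the robot, and variables do not carry over. Pictures are saved under pics/ and viewed, at most 14 in all, crops included, and the job is handed in when it is done.

Besides the shell and the picture viewer there is one more tool, called after "Request:" as a command line: name --argument value ..., lists and objects as JSON in quotes. jog_arm: Moves the arm, as the interface text tells. Its arguments: {"type":"object","properties":{"increments":{"type":"array"}},"required":["increments"]}

```bash
mkdir -p pics
cat > h.py <<'E'
import numpy as np, cv2
from workcell import get_obs, get_image, job, models
def world(im):
    h,w=im["depth"].shape
    K=np.array([[im["fx"],0,im["cx"]],[0,im["fy"],im["cy"]],[0,0,1]],float)
    u,v=np.meshgrid(np.arange(w),np.arange(h))
    x=(u-im["cx"])/im["fx"]; y=(v-im["cy"])/im["fy"]
    a,b=x.copy(),y.copy()
    for _ in range(8):
        s=1+im["k1"]*(a*a+b*b); a=x/s; b=y/s
    d=im["depth"]
    P=np.stack([a*d,-b*d,-d,np.ones_like(d)],-1)@np.array(im["cam_to_world"]).T
    P[d<=0]=np.nan
    return P[...,:3]
E
python3 - <<'E'
from h import *
for c in("top","side"):
    im=get_image(c); cv2.imwrite(f"pics/{c}0.png",im["pixels"])
    print(c,np.round(im["cam_to_world"],2).tolist(),im["fx"],im["k1"])
    np.save(c+"0.npy",world(im))
    for n in["large_disc","small_disc","square_clamp","blade_base","large_round_dock","small_round_dock","square_dock","oblong_dock","jar","blade_box"]:
        try:
            print(n,[(np.round(r["centre"]).tolist(),round(r["p"],2)) for r in models.look_for(n,c)])
        except Exception as e: print(n,e)
print(get_obs())
E
```

```text
top [[0.0, 0.99, -0.12, 381.36], [-1.0, -0.0, -0.02, -14.11], [-0.02, 0.12, 0.99, 1063.76], [0.0, 0.0, 0.0, 1.0]] 443.1074359577533 -0.11109837051581165
large_disc [([505.0, 439.0, 10.0], 0.8)]
small_disc [([499.0, -424.0, 16.0], 0.78), ([409.0, 258.0, 39.0], 0.36)]
square_clamp [([378.0, -381.0, 32.0], 0.95), ([402.0, -292.0, 44.0], 0.84), ([410.0, 260.0, 42.0], 0.52)]
blade_base [([411.0, 260.0, 39.0], 0.97)]
large_round_dock []
small_round_dock [([627.0, -158.0, 5.0], 0.94), ([405.0, -290.0, 42.0], 0.45)]
square_dock [([656.0, 164.0, -1.0], 0.7)]
oblong_dock [([489.0, -87.0, 2.0], 0.69)]
jar [([632.0, 312.0, 76.0], 0.66)]
blade_box [([654.0, -327.0, 34.0], 0.7), ([404.0, -292.0, 46.0], 0.55), ([508.0, 438.0, 11.0], 0.49)]
side [[0.96, 0.18, -0.22, 284.08], [-0.29, 0.64, -0.71, -788.91], [0.01, 0.74, 0.67, 784.17], [0.0, 0.0, 0.0, 1.0]] 416.10792545076634 -0.12040197050459098
large_disc [([502.0, 436.0, 12.0], 0.46)]
small_disc [([499.0, -436.0, 20.0], 0.73)]
square_clamp [([490.0, -298.0, 29.0], 0.92), ([383.0, -400.0, 34.0], 0.77), ([401.0, -309.0, 28.0], 0.69)]
blade_base [([410
[... 307 characters left out ...]
]
{'t': 1.1, 'qpos': array([ 1.30798543e+00,  4.23103632e-01,  1.62992571e+00, -1.93630258e-05,
        1.08860983e+00, -1.90241295e-02]), 'qvel': array([ 3.59546020e-04, -2.20764660e-04, -4.30493288e-05,  1.09431829e-03,
       -4.05514828e-04,  1.61408841e-03]), 'joint_torque': array([ 1.54070472e-05, -5.44580626e+01, -2.74054956e+01,  6.44898461e-02,
        1.68069714e-02, -4.33556738e-05]), 'ee_pos': array([150.84765688, 606.48661884, 222.66267167]), 'orientation': array([ 3.81976504e-01,  3.11827399e+00, -7.61234689e-05]), 'ft_force': array([-0.0308081 ,  0.3120234 , -0.47502898]), 'moment': array([-0.02372084,  0.0245162 ,  0.01884749]), 'grasp_force': 0.0, 'width': 87.65827768641329}
```

View pics/top0.png

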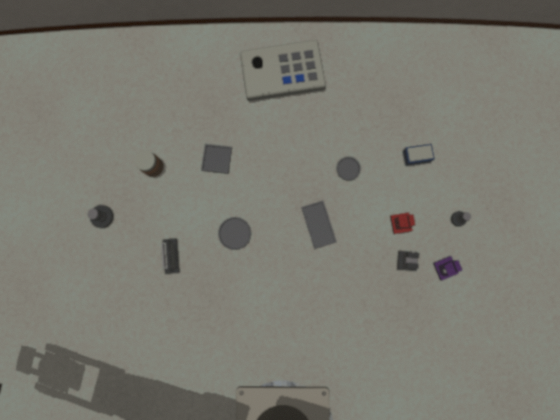

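View pics/side0.png

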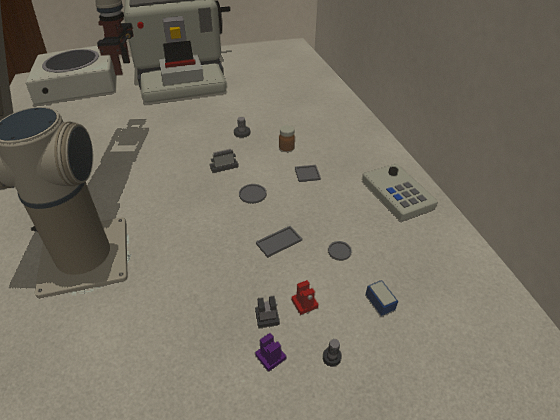

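Run:
```python
from h import *
G={"large_disc":(505,439),"small_disc":(499,-430),"square_clamp":(402,-300),"blade_base":(410,260),"large_round_dock":(472,117),"small_round_dock":(628,-158),"square_dock":(656,164),"oblong_dock":(488,-87),"jar":(631,308),"blade_box":(653,-335)}
cl={}
for c in("top","side"):
    P=np.load(c+"0.npy"); I=cv2.imread(f"pics/{c}0.png").astype(int)
    cl[c]=(P,I)
    b=P[(abs(P[...,2])<15)&(P[...,0]>350)&(P[...,0]<700)&(abs(P[...,1])<450)]
    print(c,"bench z",np.nanmedian(b[:,2]),np.nanstd(b[:,2]))
for n,(x,y) in G.items():
    for c in cl:
        P,I=cl[c]; near=(np.hypot(P[...,0]-x,P[...,1]-y)<75)
        if "dock" in n: m=near&(I.mean(-1)<115)&(abs(P[...,2])<20)
        else: m=near&(P[...,2]>6+0*P[...,2])
        k,lab,st,ce=cv2.connectedComponentsWithStats(m.astype(np.uint8))
        best=min(range(1,k),key=lambda i:np.hypot(*(np.nanmean(P[lab==i][:,:2],0)-(x,y))) if st[i,4]>60 else 1e9)
        q=P[lab==best]
        def s(q):
            if len(q)<5: return None
            r=cv2.minAreaRect(q[:,:2].astype(np.float32)); return len(q),np.round(q.mean(0),1).tolist(),np.round(r[0],1).tolist(),np.round(r[1],1).tolist(),round(r[2],1)
        print(n,c,"all",s(q))
        if "dock" not in n: print("   top",s(q[q[:,2]>50]),"foot",s(q[q[:,2]<22]))
I=cv2.imread("pics/top0.png")
a=cv2.resize(I[200:290,380:480],(400,360),interpolation=2)
J=cv2.imread("pics/side0.png"); b=cv2.resize(J[280:370,250:350],(400,360),interpolation=2)
cv2.imwrite("pics/crop.png",np.hstack([a,b]))
```

```text
top bench z -0.35468162457709695 2.8080065298266446
side bench z 0.13853232204303367 2.8687758158132812
large_disc top all (447, [509.2, 441.7, 27.2], [509.5, 444.4], [52.9, 57.9], 74.8)
   top (109, [510.7, 446.2, 58.0], [510.9, 446.7], [25.1, 25.1], 59.2) foot (286, [508.9, 440.6, 13.7], [509.5, 444.4], [52.9, 57.9], 74.8)
large_disc side all (205, [507.8, 439.0, 27.9], [508.8, 445.7], [51.1, 53.0], 75.6)
   top (43, [508.4, 443.8, 57.1], [507.7, 445.7], [24.2, 29.2], 18.4) foot (109, [507.6, 437.4, 13.0], [508.8, 445.7], [51.1, 53.0], 75.6)
small_disc top all (233, [502.1, -421.6, 30.4], [502.9, -424.4], [38.0, 32.0], 18.0)
   top (68, [503.5, -424.6, 57.7], [504.0, -425.0], [17.9, 18.8], 87.1) foot (123, [501.5, -421.0, 13.2], [502.9, -424.4], [38.0, 32.0], 18.0)
small_disc side all (362, [499.7, -430.7, 30.7], [501.0, -429.0], [31.8, 37.6], 60.4)
   top (101, [501.6, -427.5, 58.2], [502.2, -426.5], [19.3, 19.7], 72.8) foot (187, [499.2, -431.9, 13.3], [501.0, -429.0], [31.8, 37.6], 60.4)
square_clamp top all (378, [402.9, -290.4, 37.2], [403.4, -295.9], [44.5, 44.3], 85.1)
   to
[... 1567 characters left out ...]
, 50.8], 4.5)
   top (360, [632.9, 319.6, 69.8], [634.0, 321.7], [46.8, 47.1], 85.8) foot (56, [623.7, 305.7, 14.0], [625.5, 309.7], [21.8, 51.0], 51.7)
jar side all (353, [630.9, 308.8, 47.0], [633.4, 317.1], [51.3, 50.1], 75.9)
   top (160, [632.6, 313.6, 67.6], [635.0, 318.5], [47.8, 46.2], 75.9) foot (63, [629.0, 303.5, 14.5], [630.6, 306.5], [21.1, 49.9], 74.6)
blade_box top all (548, [656.1, -326.2, 31.2], [658.8, -328.7], [41.2, 67.3], 9.5)
   top None foot (65, [645.5, -315.2, 13.9], [643.0, -321.9], [73.1, 32.4], 67.1)
blade_box side all (666, [653.6, -335.2, 29.2], [657.8, -330.7], [41.8, 68.4], 5.9)
   top None foot (145, [646.7, -342.7, 14.4], [644.7, -339.6], [34.3, 76.0], 37.1)
```

View pics/crop.png

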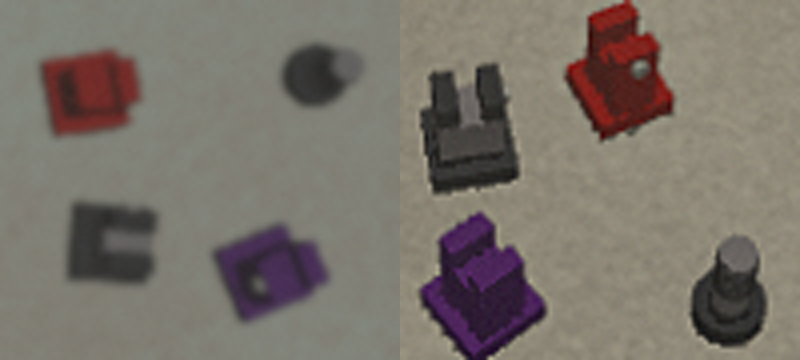

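Look-alikes of the clamp in the top view: red (402,223), purple (447,268) and the grey one (408,260). The crop confirms grey as the real clamp. The large disc is at (101,216), the small disc at (460,218) and the blade base at (171,256). The docks are the large round one (235,233), small round (348,168), square (217,159) and oblong (319,225). I'll start moving.

Request:
jog_arm --increments '[0,0,-7,0,0,0,62,0,0,-7,0,0,0,62,0,0,0,-36,-16,10,62,0,0,0,-36,-16,10,62,0,0,0,-36,-16,10,62,0,0,0,-36,-16,10,62,0,0,0,-36,-16,10,62,0,0,0,-36,-16,10,62,0,0,0,-36,-16,10,62,0,0,0,-36,-16,10,62,0,0,0,-36,-16,10,62,0,0,0,-36,-16,10,62]'

```text
t: 2.6
ee_pos: [512.1, 446.1, 122.3]
orientation: [-0.001, 3.142, 0.0]
ft_force: [-0.1, 1.0, 0.3]
width: 54.7
grasp_force: 0.0
```

Run:
```python
from h import *
from scipy.optimize import minimize
from scipy.spatial import cKDTree
# fit rectangle dock pose: points dark; soft fit using bench-plane grid
for n,(x,y),(L,W),a0 in(("square_dock",(654.5,164),(68,68),-6),("oblong_dock",(490.5,-86.2),(106,56),17.5),("square_clamp",None,None,0)):
    if L is None if False else n=="square_clamp": continue
    for c in("top","side"):
        P=np.load(c+"0.npy");I=cv2.imread(f"pics/{c}0.png").mean(-1)
        m=(np.hypot(P[...,0]-x,P[...,1]-y)<80)&(abs(P[...,2])<18)
        p=P[m][:,:2];v=I[m];lo,hi=np.percentile(v,[10,90])
        t=(hi-v)/(hi-lo)
        def f(q):
            a=np.radians(q[2]);d=p-q[:2];u=d@[np.cos(a),np.sin(a)];w=d@[-np.sin(a),np.cos(a)]
            s=np.maximum(abs(u)-L/2,abs(w)-W/2)
            return np.mean((t-1/(1+np.exp(np.clip(s/1.5,-30,30))))**2)
        r=min((minimize(f,(x,y,a0+k),method="Nelder-Mead") for k in(-6,0,6)),key=lambda r:r.fun)
        print(n,c,np.round(r.x,1),round(r.fun,4))
```

```text
square_dock top [654.  163.2  -6.7] 0.0053
square_dock side [652.5 163.3  -6.9] 0.0407
oblong_dock top [490.9 -86.   17.2] 0.003
oblong_dock side [489.3 -87.1  17.2] 0.0536Traceback (most recent call last):
  File "<stdin>", line 5, in <module>
TypeError: cannot unpack non-iterable NoneType object
```

Request:
jog_arm --increments '[0,0,0,2.5,-0.5,25,62,0,0,0,0,0,25,62,0,0,0,0,0,20,62,0,0,0,0,0,15,62,0,0,0,0,0,10,62,0,0,0,0,0,5,62,0,0,0,0,0,0,62,0,0,0,0,0,0,15,0,0,0,0,0,0,15,0,0,0,0,0,0,15,0,0,0,0,0,0,15,0,0,0,0,0,0,15]'

```text
t: 4.1
ee_pos: [508.8, 446.6, 23.1]
orientation: [-0.001, 3.141, 0.001]
ft_force: [0.2, 2.3, 4.1]
width: 25.9
grasp_force: 30.0
```

Request:
jog_arm --increments '[0,0,0,0,0,-10,15,0,0,0,0,0,-25,15,0,0,0,0,0,-30,15,0,0,0,4.5,-38,-20,15,0,0,0,5,-42,0,15,0,0,0,5,-42,0,15,0,0,0,5,-42,0,15,0,0,0,5,-42,0,15,0,0,0,5,-42,0,15,0,0,0,5,-42,0,15,0,0,0,4,-30,0,15,0,0,0,0,-10,0,15]'

```text
t: 5.6
ee_pos: [469.3, 114.6, 107.8]
orientation: [-0.002, -3.14, 0.001]
ft_force: [-0.1, 0.9, -3.0]
width: 25.9
grasp_force: 30.0
```

Request:
jog_arm --increments '[0,0,0,0,1,30,15,0,0,0,0,0,25,15,0,0,0,0,0,15,15,0,0,0,0,0,5,15,0,0,0,0,0,0,15,0,0,0,0,0,0,15]'

```text
t: 6.35
ee_pos: [470.7, 117.4, 33.3]
orientation: [-0.001, 3.14, 0.0]
ft_force: [-0.2, -0.7, -2.6]
width: 25.9
grasp_force: 30.0
```

```bash
cat > chk.py <<'E'
from h import *
import sys
x,y=float(sys.argv[1]),float(sys.argv[2]); tag=sys.argv[3]
o=[]
for c in("top","side"):
    im=get_image(c);P=world(im);I=im["pixels"]
    u,v=[int(t) for t in np.unravel_index(np.nanargmin(np.hypot(P[...,0]-x,P[...,1]-y)+3*abs(P[...,2]-5)),P.shape[:2])][::-1]
    o.append(cv2.resize(I[max(v-45,0):v+45,max(u-45,0):u+45],(380,380),interpolation=2))
    for lo,hi in((8,22),(50,70)):
        q=P[(np.hypot(P[...,0]-x,P[...,1]-y)<60)&(P[...,2]>lo)&(P[...,2]<hi)]
        if len(q)>5:
            r=cv2.minAreaRect(q[:,:2].astype(np.float32)); print(c,lo,len(q),np.round(r[0],1),np.round(r[1],1),round(r[2],1),"z",np.round(np.median(q[:,2]),1))
cv2.imwrite(f"pics/{tag}.png",np.hstack(o)); s=get_obs(); print(s["t"],s["ee_pos"],s["ft_force"])
E
python3 chk.py 470 116 p1
```

```text
side 8 99 [465.7 107.4] [63.7 78.8] 66.2 z 13.0
side 50 35 [466.8  99.4] [15.7 25.4] 57.0 z 58.7
6.45 [470.63554135 117.33623133  33.34409742] [ 0.27983575  0.2553768  -2.47570681]
```

View pics/p1.png

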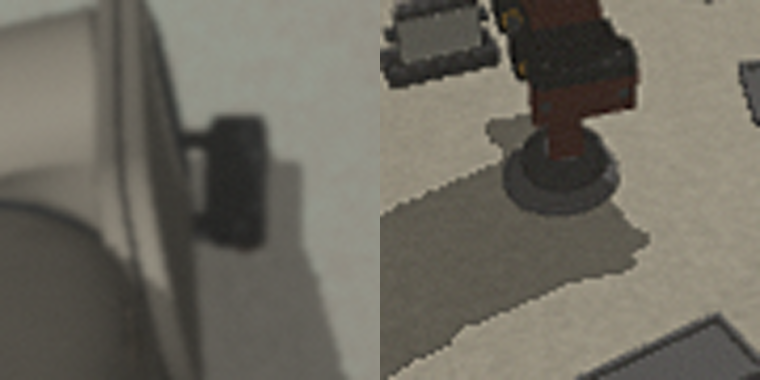

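The side crop shows the disc (560,165) hanging about 7 mm over the dock and centred on it. I'll lower it gently.

Request:
jog_arm --increments '[0,0,0,0,-1,3,15,0,0,0,0,0,2,15,0,0,0,0,0,1,15,0,0,0,0,0,0.5,15,0,0,0,0,0,0.3,15,0,0,0,0,0,0,15,0,0,0,0,0,0,15]'

```text
t: 7.32
ee_pos: [470.0, 116.2, 26.0]
orientation: [0.001, -3.141, 0.0]
ft_force: [-1.9, -0.2, 3.1]
width: 25.5
grasp_force: 30.0
```

Request:
jog_arm --increments '[0,0,0,0,0,0,40,0,0,0,0,0,0,62,0,0,0,0,0,0,62,0,0,0,0,0,0,62,0,0,0,0,0,-10,62,0,0,0,0,0,-25,62,0,0,0,0,0,-30,62,0,0,0,0,-42,-25,62,0,0,0,-3,-50,0,62,0,0,0,-3,-50,0,62,0,0,0,-3,-50,0,62,0,0,0,-3,-50,0,62]'

```text
t: 8.82
ee_pos: [482.4, -127.5, 116.7]
orientation: [-0.001, 3.141, -0.0]
ft_force: [1.3, 0.3, 0.7]
width: 54.4
grasp_force: 0.0
```

Request:
jog_arm --increments '[0,0,0,-3,-50,0,62,0,0,0,-3,-50,0,62,0,0,0,-3,-50,0,62,0,0,0,-3,-50,0,62,0,0,0,-3,-50,0,62,0,0,0,-3,-30,0,62,0,0,0,-3,-20,0,62,0,0,0,0,0,0,62,0,0,0,0,0,0,62]'

```text
t: 9.95
ee_pos: [503.2, -424.5, 115.8]
orientation: [0.002, -3.141, -0.001]
ft_force: [-0.2, -0.3, -0.1]
width: 54.7
grasp_force: 0.0
```

```bash
python3 chk.py 470 116 p2
cat > o.py <<'E'
from workcell import get_obs
E
```

```text
top 8 400 [469.6 116.2] [75.4 77.8] 45.6 z 15.9
top 50 111 [471.8 115.8] [25.3 23.3] 87.9 z 62.2
side 8 216 [467.6 112.3] [69.2 78.8] 67.8 z 16.2
side 50 77 [470.9 115.7] [24.6 25.4] 26.9 z 62.7
10.05 [ 503.39123558 -424.40407992  115.88736877] [ 0.15538479 -0.19752366  0.86549737]
```

View pics/p2.png

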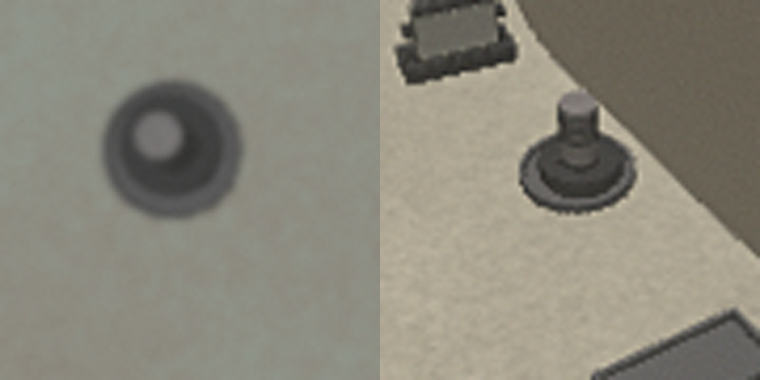

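The large disc sits in its dock with an even ring round the foot (170,150). Next is the small disc.

Request:
jog_arm --increments '[0,0,0,0,-1.5,25,62,0,0,0,0,0,25,62,0,0,0,0,0,20,62,0,0,0,0,0,14,62,0,0,0,0,0,6,62,0,0,0,0,0,3,62,0,0,0,0,0,0,62,0,0,0,0,0,0,8,0,0,0,0,0,0,8,0,0,0,0,0,0,8,0,0,0,0,0,0,8,0,0,0,0,0,0,8]'

```text
t: 11.55
ee_pos: [503.5, -427.3, 23.0]
orientation: [-0.001, 3.142, -0.0]
ft_force: [-0.9, 0.6, 0.8]
width: 19.4
grasp_force: 30.0
```

Request:
jog_arm --increments '[0,0,0,0,0,-10,8,0,0,0,0,0,-25,8,0,0,0,0,0,-30,8,0,0,0,-15,33,-20,8,0,0,0,-18,39,0,8,0,0,0,-18,39,0,8,0,0,0,-18,39,0,8,0,0,0,-18,39,0,8,0,0,0,-18,39,0,8,0,0,0,-13,27,0,8,0,0,0,-6,12,0,8,0,0,0,0,0,0,8]'

```text
t: 13.05
ee_pos: [627.4, -159.9, 108.1]
orientation: [-0.003, 3.141, -0.0]
ft_force: [0.3, 0.6, -1.9]
width: 19.1
grasp_force: 30.0
```

Request:
jog_arm --increments '[0,0,0,0,0,30,8,0,0,0,0,0,25,8,0,0,0,0,0,15,8,0,0,0,0,0,5,8,0,0,0,0,0,0,8,0,0,0,0,0,0,8]'

```text
t: 13.8
ee_pos: [627.9, -160.5, 33.8]
orientation: [-0.001, 3.14, -0.001]
ft_force: [0.9, -1.1, -1.7]
width: 19.8
grasp_force: 30.0
```

Held and centred on the dock. Now lower and check for contact.

Request:
jog_arm --increments '[0,0,0,0,0,3,8,0,0,0,0,0,2.5,8,0,0,0,0,0,1,8,0,0,0,0,0,0.6,8,0,0,0,0,0,0.3,8,0,0,0,0,0,0,8,0,0,0,0,0,0,8]'

```text
t: 14.68
ee_pos: [627.2, -160.1, 26.0]
orientation: [0.001, -3.142, -0.0]
ft_force: [-3.0, 1.8, 5.7]
width: 19.7
grasp_force: 30.0
```

Request:
jog_arm --increments '[0,0,0,0,0,0,40,0,0,0,0,0,0,62,0,0,0,0,0,0,62,0,0,0,0,0,0,62,0,0,0,0,0,-10,62,0,0,0,0,0,-25,62,0,0,0,0,0,-30,62,0,0,0,30,-18,-25,62,0,0,0,35,-21,0,62,0,0,0,40,-24,0,62,0,0,0,40,-24,0,62,0,0,0,40,-24,0,62]'

```text
t: 16.18
ee_pos: [441.4, -272.1, 116.3]
orientation: [-0.001, 3.141, -0.001]
ft_force: [-0.6, -0.9, 0.7]
width: 54.8
grasp_force: 0.0
```

Request:
jog_arm --increments '[0,0,0,25,-15,0,62,0,0,0,13,-10,0,62,0,0,5,0,0,0,62,0,0,0,0,0,0,62,0,0,0,0,0,0,62]'

```text
t: 16.8
ee_pos: [404.9, -296.3, 115.7]
orientation: [0.133, 3.138, -0.0]
ft_force: [0.9, 1.1, -0.6]
width: 54.7
grasp_force: 0.0
```

```bash
python3 chk.py 627.5 -160 p3
```

```text
top 8 142 [ 628.2 -159.6] [56.9 53.4] 38.0 z 15.5
top 50 66 [ 627.2 -158.9] [19.3 17.9] 13.7 z 61.5
side 8 139 [ 626.4 -161.7] [56.3 52.7] 67.6 z 15.5
side 50 69 [ 626.6 -160.4] [19.4 18.9] 13.0 z 60.9
16.9 [ 404.71847199 -296.18005865  115.51679289] [0.13539371 0.16315024 0.49003004]
```

View pics/p3.png

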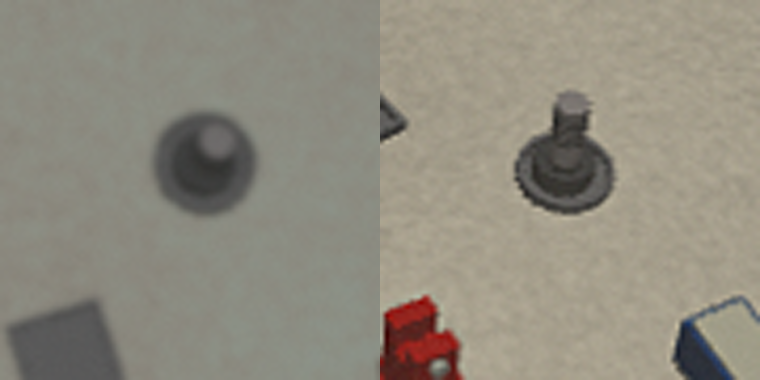

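The small disc is centred in its dock (205,160). Next is the grey clamp.

Request:
jog_arm --increments '[0,0,0,0,0,25,62,0,0,0,0,0,25,62,0,0,0,0,0,20,62,0,0,0,0,0,14,62,0,0,0,0,0,6,62,0,0,0,0,0,2.5,62,0,0,0,0,0,0,62,0,0,0,0,0,0,15,0,0,0,0,0,0,15,0,0,0,0,0,0,15,0,0,0,0,0,0,15,0,0,0,0,0,0,15]'

```text
t: 18.4
ee_pos: [404.5, -296.6, 23.2]
orientation: [0.136, 3.138, -0.001]
ft_force: [-0.9, -0.5, 3.2]
width: 26.0
grasp_force: 30.0
```

Request:
jog_arm --increments '[0,0,0,0,0,-10,15,0,0,0,0,0,-25,15,0,0,0,0,0,-35,15,0,0,1.7,0,0,-17,15,0,0,0,-12,30,0,15,0,0,0,-18,45,0,15,0,0,0,-18,45,0,15,0,0,0,-18,45,0,15,0,0,0,-18,45,0,15,0,0,0,-18,45,0,15,0,0,0,-18,45,0,15,0,0,0,-18,45,0,15]'

```text
t: 19.9
ee_pos: [581.4, 31.8, 109.5]
orientation: [-0.184, -3.135, 0.0]
ft_force: [0.1, -0.2, -3.5]
width: 25.9
grasp_force: 30.0
```

Request:
jog_arm --increments '[0,0,0,-18,45,0,15,0,0,0,-18,45,0,15,0,0,0,-12,31,0,15,0,0,0,-8,20,0,15,0,0,0,0,0,0,15,0,0,0,0,0,0,15]'

```text
t: 20.65
ee_pos: [652.6, 162.8, 109.5]
orientation: [-0.184, -3.135, 0.001]
ft_force: [0.3, 0.3, -3.9]
width: 26.0
grasp_force: 30.0
```

Request:
jog_arm --increments '[0,0,0,-1,0.5,30,15,0,0,0,0,0,25,15,0,0,0,0,0,15,15,0,0,0,0,0,6,15,0,0,0,0,0,3,15,0,0,0,0,0,2.5,15,0,0,0,0,0,1,15,0,0,0,0,0,0.6,15,0,0,0,0,0,0.3,15,0,0,0,0,0,0,15,0,0,0,0,0,0,15]'

```text
t: 22.02
ee_pos: [654.5, 164.2, 26.6]
orientation: [0.183, 3.136, 0.0]
ft_force: [-0.5, -0.3, -2.2]
width: 25.9
grasp_force: 30.0
```

Request:
jog_arm --increments '[0,0,0,0,-0.5,0.4,15,0,0,0,0,0,0.2,15,0,0,0,0,0,0,15,0,0,0,0,0,0,15]'

```text
t: 22.52
ee_pos: [654.6, 163.8, 26.3]
orientation: [0.183, 3.136, 0.0]
ft_force: [-1.3, 0.1, 1.0]
width: 26.1
grasp_force: 30.0
```

Request:
jog_arm --increments '[0,0,0,0,0,0,40,0,0,0,0,0,0,62,0,0,0,0,0,0,62,0,0,0,0,0,0,62,0,0,0,0,0,-10,62,0,0,0,0,0,-25,62,0,0,0,0,0,-30,62,0,0,0,31,9.4,-25,62,0,0,0,40,12,0,62,0,0,0,40,12,0,62,0,0,0,40,12,0,62,0,0,0,40,12,0,62]'

```text
t: 24.02
ee_pos: [470.5, 243.4, 116.8]
orientation: [0.183, 3.135, 0.001]
ft_force: [-0.6, 0.3, -0.2]
width: 54.1
grasp_force: 0.0
```

Request:
jog_arm --increments '[0,0,0,40,12,0,62,0,0,0,20,6,0,62,0,0,-6.4,0,0,0,62,0,0,-6.3,0,0,0,62,0,0,0,0,0,0,62,0,0,0,0,0,0,62]'

```text
t: 24.78
ee_pos: [414.4, 267.8, 116.2]
orientation: [-0.161, 3.137, 0.0]
ft_force: [0.5, 0.2, 0.5]
width: 54.7
grasp_force: 0.0
```

```bash
python3 chk.py 654 163.3 p4
```

```text
top 8 232 [654.9 163.8] [68.7 68.6] 83.0 z 14.6
top 50 152 [655.8 163.9] [27.1 42. ] 84.7 z 62.1
side 8 146 [653.5 160.5] [74.3 67.6] 83.8 z 14.9
side 50 85 [654.2 163.8] [43.3 32.4] 6.0 z 61.5
24.875 [414.19592377 267.6848508  116.04360337] [-0.38851057 -0.08541958 -0.59229728]
```

View pics/p4.png

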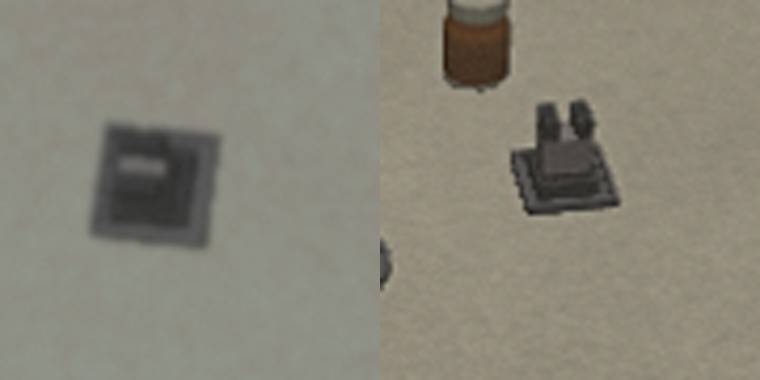

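The square clamp is inside its rim and lined up (155,185). Last is the blade base.

Request:
jog_arm --increments '[0,0,0,0,0,25,62,0,0,0,0,0,25,62,0,0,0,0,0,20,62,0,0,0,0,0,14,62,0,0,0,0,0,6,62,0,0,0,0,0,3,62,0,0,0,0,0,0,62,0,0,0,0,0,0,10,0,0,0,0,0,0,10,0,0,0,0,0,0,10,0,0,0,0,0,0,10,0,0,0,0,0,0,10]'

```text
t: 26.38
ee_pos: [414.1, 268.0, 23.1]
orientation: [-0.165, 3.137, 0.001]
ft_force: [-1.2, 1.9, 2.9]
width: 21.7
grasp_force: 30.0
```

Request:
jog_arm --increments '[0,0,0,0,0,-10,10,0,0,0,0,0,-25,10,0,0,0,0,0,-35,10,0,0,-5.6,0,0,-25,10,0,0,-5.6,0,0,0,10,0,0,0,2.7,-31,0,10,0,0,0,4,-45,0,10,0,0,0,4,-45,0,10,0,0,0,4,-45,0,10,0,0,0,4,-45,0,10,0,0,0,4,-45,0,10,0,0,0,4,-45,0,10]'

```text
t: 27.88
ee_pos: [477.2, -29.2, 118.2]
orientation: [0.47, -3.106, -0.0]
ft_force: [0.3, 0.1, -4.4]
width: 21.7
grasp_force: 30.0
```

Request:
jog_arm --increments '[0,0,0,3,-35,0,10,0,0,0,2,-25,0,10,0,0,0,0,0,0,10,0,0,0,0,0,30,10,0,0,0,0,0,25,10,0,0,0,0,0,20,10,0,0,0,0,0,8,10,0,0,0,0,0,0,10,0,0,0,0,0,0,10]'

```text
t: 29.0
ee_pos: [491.0, -86.3, 35.7]
orientation: [-0.471, 3.105, -0.001]
ft_force: [1.2, -0.1, -2.9]
width: 22.0
grasp_force: 30.0
```

Request:
jog_arm --increments '[0,0,0,0,0,4,10,0,0,0,0,0,3,10,0,0,0,0,0,1.5,10,0,0,0,0,0,0.7,10,0,0,0,0,0,0.5,10,0,0,0,0,0,0,10,0,0,0,0,0,0,10]'

```text
t: 29.88
ee_pos: [490.5, -86.4, 26.2]
orientation: [-0.471, 3.106, -0.0]
ft_force: [-4.6, -0.2, 10.3]
width: 21.5
grasp_force: 30.0
```

Request:
jog_arm --increments '[0,0,0,0,0,-0.2,30,0,0,0,0,0,0,62,0,0,0,0,0,0,62,0,0,0,0,0,0,62,0,0,0,0,0,-10,62,0,0,0,0,0,-25,62,0,0,0,0,0,-40,62,0,0,0,0,0,-50,62,0,0,0,0,50,-20,62,0,0,0,0,55,0,62,0,0,0,0,55,0,62,0,0,0,0,55,0,62]'

```text
t: 31.38
ee_pos: [426.3, 120.4, 171.4]
orientation: [-0.47, 3.105, 0.0]
ft_force: [1.1, 0.3, -0.1]
width: 54.8
grasp_force: 0.0
```

Request:
jog_arm --increments '[0,0,0,0,50,0,62,0,0,0,0,50,0,62,0,0,0,0,0,0,62,0,0,0,0,0,0,62]'

```text
t: 31.88
ee_pos: [397.2, 214.2, 170.8]
orientation: [-0.472, 3.106, -0.0]
ft_force: [0.3, -1.0, 0.3]
width: 54.5
grasp_force: 0.0
```

```bash
python3 chk.py 490.7 -86 p5
python3 - <<'E'
from h import *
cv2.imwrite("pics/end.png",get_image("side")["pixels"])
E
```

```text
top 8 273 [490.7 -86.6] [105.6  56.3] 17.7 z 14.3
top 50 265 [491.2 -86.2] [60.3 22.1] 18.1 z 58.0
side 8 277 [490.1 -86.9] [107.6  56. ] 15.6 z 15.3
side 50 202 [491.2 -87.7] [60.4 22.4] 14.4 z 60.7
31.975 [397.50668292 213.46747555 170.6417055 ] [ 0.02792098 -0.14245454 -0.35296685]
```

View pics/p5.png

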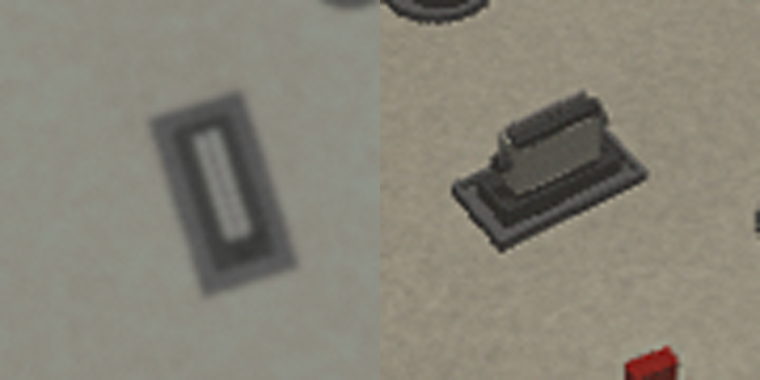

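View pics/end.png

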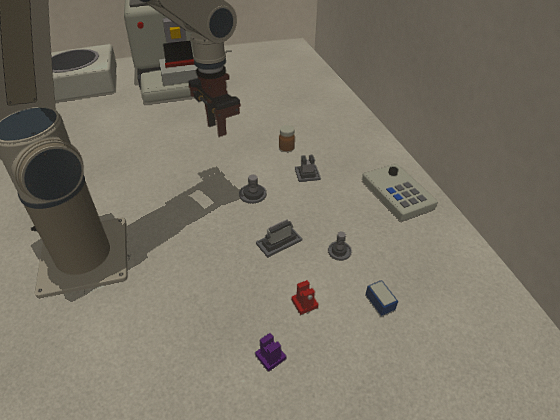

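The blade base lies flat and lined up in the oblong dock (225,190). The side view shows all four holders seated: the large disc (252,190), square clamp (307,170), small disc (340,248) and blade base (279,238). The jar (287,138) and blade box (381,297) haven't moved.

```bash
python3 -c "
from workcell import job; print(job.close_job())"
```

```text
the job is handed in; nothing more can be done
None
```

All four holders are seated upright in their matching docks, the jar and blade box stand where they were, and the job was handed in at about 32 s.

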